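Mix a medicine bottle and set it warming

TASK

Mix the medicine in the amber bottle with the red cap by turning it fully upside down and keeping it so for about a second. Then set it gently back upright on the warmer's round dark plate, with its whole base on the plate, let go, and push the warmer's orange toggle switch all the way over to the far side, the side away from the warmer's front. Leave everything else on the table where it is.

Things in the scene. Friction and masses are not known exactly. Their poses are not given: they have to be found in the camera images.
- bottle: round amber glass medicine bottle with white label and red screw cap, closed, 140 tall: straight body 58 in diameter up to 100 high, then a shoulder to the cap, 46 in diameter from 114 to 140; about 0.2 to 0.37 kg, balancing about 65 above its foot. It starts standing on the table, in any of three places. Origin: centre of its underside; z points to the cap.
- warmer: white plate warmer, a flat box fixed on the table, 150 (x) by 250 (y), top at 45 above the table. Origin: centre of its underside; its front (black display) faces its own -x. On top: a round dark steel plate at its -y end, a toggle switch at its +y end.
- plate (a point): centre of the upper face of the warmer's round plate: a flat disc 104 in diameter without a rim, 6 proud of the warmer's top, 51 above the table; axes as the warmer's.
- switch_tip (a point): centre of the orange ball (26 in diameter) at the end of the toggle, 55 from its pivot. The pivot axis is the warmer's y; the pivot is 67 above the table, at x 0, y 78 in the warmer's frame, over a grey block 70 (x) by 50 (y) whose top is 70 above the table. The steel stem is 10 thick.
- switch (a joint): toggle angle: 0 = off, leaning 0.5 rad from vertical towards the warmer's front (-x); 1.0 = on, leaning 0.5 rad towards the warmer's back (+x). It stays where it is left; a push of about 1 to 2 N at the ball moves it.
- green_bottle: bystander: green glass bottle with white cap, 52 in diameter, 120 tall, loose, standing in one of the three bottle places. Origin: centre of its underside.
- white_bottle: bystander: white plastic bottle with blue cap, 56 in diameter, 130 tall, loose, standing in one of the three bottle places. Origin: centre of its underside.
- dish: bystander: small round steel dish, 90 in diameter, 40 tall, loose. Origin: centre of its underside.
- spray: bystander: clear spray bottle, 72 in diameter, 207 tall, loose. Origin: centre of its underside.
- forceps: bystander: steel forceps lying flat, 120 long, 6 high, loose. Origin: its middle, on the table; x along it.
- tube_rack: bystander: blue rack, 60 (x) by 150 (y), 30 tall, with four red-capped tubes up to 86 high, fixed. Origin: centre of its underside.
- chamber: bystander: clear upright cylinder with white lid, 110 in diameter, 172 tall, fixed. Origin: centre of its underside.

How it is judged:
By the outcome, as a careful person would: the job done as asked, in the order asked, and still so for the second after the job is handed in, with the robot touching nothing.
It also fails if it takes over 67 s, if anything falls off the work surface, if the arm or the gripper's body presses on something with over 40 N, if the wrist force passes 120 N, or if a joint passes its speed limit or range.

ROBOT

A 6-joint arm with a two-finger parallel gripper is mounted at the origin on the work surface. World frame = base frame: x ahead of the robot, y to its left, z up, the work surface at z = 0. Lengths are in m, angles in rad, forces in N, time in s.
With the tool pointing down it reaches from about 0.35 to 0.975 m from the base axis. Payload 4.9 kg.
Tool frame: the origin (TCP) lies midway between the tips of the shut fingers; the grasp point (between the pads) lies ctrl.tcp_to_grasp behind it (ctrl.tcp_to_grasp is the distance from the TCP to the grasp point, in m); z points along the fingers, y is the direction in which the jaws open and shut (so a half turn about z gives the same grasp; the last joint's range is limited). The gripper opens to 85 mm and grips with 20 to 120 N. Pads are 22 mm wide; open, the fingers measure 114 mm over their backs; the gripper's body (76 mm by 85 mm) begins 54 mm behind the grasp point. The pads swing forward as they close: fully open they stand 13 mm farther back than shut.
Start: joints at [-1.454, 0.053, 1.613, -0, 1.476, -0.119], TCP at [0.146, -0.608, 0.231] pointing down, gripper open.
Joint ranges: [-3.01, 3.01], [-1.01, 2.22], [0.06, 2.58], [-1.02, 4.17], [0.09, 2.62], [-3.14, 3.14]. Speed limits (rad/s): [2.57, 2.57, 3.14, 3.14, 3.14, 3.14].

INTERFACE

Orientations are given as a rotation vector (axis times angle).
In Python, from station import ctrl, get_image, calibration, finish_job, models gives the robot as it stands.
- The arm moves only by the shell command python3 -m creep 'ROWS' [FORCE]. ROWS is JSON, a list of rows, each a list of 7 numbers: the opening, from 0 (shut) to 1 (fully open), then the shift along the tool's x, y, z in m, then the turn, a rotation vector about the tool's x, y, z in degrees. A call has 1 to 20 rows; each row shifts and turns the commanded pose from where the row before left it, along the tool's axes as they then stand; what a row does not reach is not made up. A row lasts 1/10 s, in which the tool goes at most 50 mm and 8.59 degrees, less where a joint would pass 70% of its speed; a pose out of reach is approached as far as the arm can. A call with a gripper value outside its range is refused whole. The fingers move at their own pace and stop on an object; FORCE is the grip in N (left out, the last holds). Time passes only in rows, so rows that do not move let the fingers close. It gives the time, the measured TCP pose, the force and the opening at its end, in the units of the state.
- ctrl.get_obs(): the state, without advancing time (a new reading comes with each control period).
- get_image(name): name is "side" or "top" or "wrist"; returns the picture (480x640x3 uint8, red, green, blue); there is no depth.
- calibration(name): a dict with "mtx" (3x3 intrinsics, pixels), "R" (3x3) and "t" (3): a world point X has camera coordinates R X + t. Camera axes: x right, y down, z forward; pixel columns grow to the right and rows downward; lengths in m; the calibration is good to about 2 mm. A picture is of the moment at which its call begins: read the wrist's pose just before it. calibration takes no time and is no camera call; for the wrist camera it gives the pose at the moment of the call.
- finish_job(): hands the job in, once; it reports no verdict.
Trained networks look in the newest picture that a camera, given by its name, has taken for a name from the list of things; names that differ only in an ending like _2 or _b are one class to them, and where a whole thing is asked for, a point or a joint stands for the part that bears it (a point fixed in the world has none). Each returns a list of dicts, best first, with "conf" (0 to 1); they miss things now and then, are a little off and sometimes report something else, mostly with a low value. They report only what shows in the picture. A call takes as long as a camera call.
- models.search_frame(camera, name): "extent" ([left, top, right, bottom] in pixels, round what is visible of it).
The state is a dict: "t": time; "q": joint angles; "dq": joint speeds; "effort": joint torques, N m; "tool_pos": TCP position; "tool_rot": TCP orientation; "contact_force": force on the tool from outside, world axes, zero at the start; "wrist_torque": the same for the moment, N m; "opening": finger opening in m.
Only numpy, scipy, OpenCV 4.12 (cv2) and the standard library are available. Lean on these libraries where they do the work, as an engineer would, in place of code of your own. Each camera call takes 0.05 s, during which the arm holds its last target. There are 200 camera calls.

## Working session

There is one attempt and no reset: what is moved stays moved. The work goes in short steps, Python scripts to look and compute and a shell command to move; the robot and the scene stay as the last step left them, time stands still between calls to the robot, and variables do not carry over. Pictures are saved under pics/ and viewed, about 8 in all and at most 12, crops included, and the job is handed in when it is done.

```bash
mkdir -p pics; ls; python3 - <<'E'
from station import ctrl,get_image,calibration,models
import cv2,numpy as np
o=ctrl.get_obs();print(o,ctrl.tcp_to_grasp)
for c in("top","side"):
    im=get_image(c);cv2.imwrite(f"pics/{c}0.png",im[:,:,::-1])
    k=calibration(c);print(c,np.round(k["mtx"],1).tolist(),np.round(k["R"],3).tolist(),np.round(k["t"],3).tolist())
    for n in("bottle","warmer","plate","switch_tip","green_bottle","white_bottle","dish","spray","tube_rack","chamber","forceps"):
        try:print(n,[(np.round(d["extent"]).tolist(),round(d["conf"],2)) for d in models.search_frame(c,n)[:2]])
        except Exception as e:print(n,e)
E
```

```text
pics
{'t': 0.0, 'q': array([-1.45401595e+00,  5.33257737e-02,  1.61428095e+00,  4.98418550e-06,
        1.47597857e+00, -1.19001896e-01]), 'dq': array([ 0.00124466,  0.00075561,  0.00071504, -0.00117549,  0.00044861,
        0.0023537 ]), 'effort': array([ 1.48485644e-03, -3.93678403e+01, -3.70177245e+01,  5.75408785e-05,
        6.95483352e-03, -6.61927366e-07]), 'tool_pos': array([ 0.14593121, -0.60709606,  0.23009008]), 'tool_rot': array([-3.11780779e+00, -3.69273498e-01, -1.12627931e-05]), 'contact_force': array([-0.11201563,  0.48077578, -0.41884815]), 'wrist_torque': array([ 0.01900267, -0.05135714, -0.07785183]), 'opening': 0.08520562572905442} 0.0187
top [[543.1, 0.0, 317.6], [0.0, 543.1, 239.8], [0.0, 0.0, 1.0]] [[0.026, -1.0, 0.015], [-0.994, -0.027, -0.104], [0.104, -0.012, -0.994]] [0.026, 0.625, 1.41]
bottle [([342.0, 260.0, 368.0, 284.0], 0.69), ([216.0, 246.0, 315.0, 314.0], 0.34)]
warmer []
plate [([213.0, 240.0, 318.0, 315.0], 0.67)]
switch_tip []
green_bottle [([225.0, 289.0, 239.0, 297.0], 0.62)]
white_bottle [([481.0, 278.0, 520.0, 303.0], 0.61), ([216.0, 245.0, 3
[... 386 characters left out ...]
 1.0]] [[0.999, -0.033, 0.019], [-0.007, -0.649, -0.761], [0.038, 0.76, -0.649]] [-0.644, 0.1, 1.199]
bottle [([263.0, 242.0, 286.0, 296.0], 0.81), ([231.0, 388.0, 267.0, 445.0], 0.21)]
warmer [([239.0, 178.0, 305.0, 258.0], 0.95), ([305.0, 286.0, 345.0, 306.0], 0.68)]
plate [([238.0, 174.0, 302.0, 260.0], 0.65)]
switch_tip [([254.0, 177.0, 262.0, 192.0], 0.46)]
green_bottle [([296.0, 317.0, 318.0, 368.0], 0.55)]
white_bottle [([228.0, 386.0, 267.0, 442.0], 0.85)]
dish [([354.0, 236.0, 383.0, 261.0], 0.83)]
spray [([313.0, 369.0, 360.0, 455.0], 0.67)]
tube_rack [([350.0, 287.0, 390.0, 360.0], 0.95)]
chamber [([285.0, 116.0, 316.0, 176.0], 0.91)]
forceps [([306.0, 284.0, 348.0, 306.0], 0.83)]
```

View pics/top0.png

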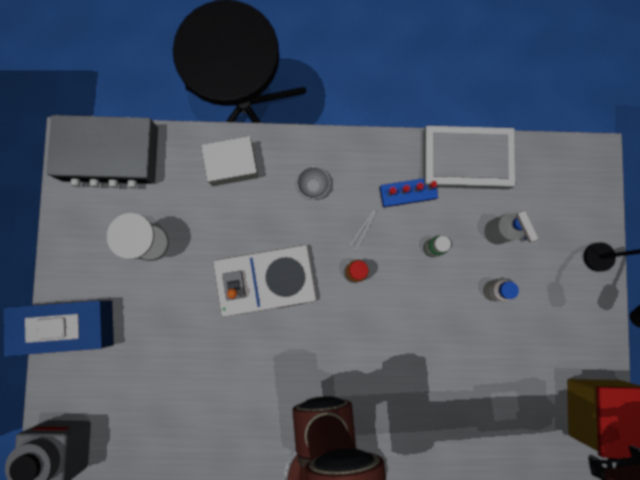

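View pics/side0.png

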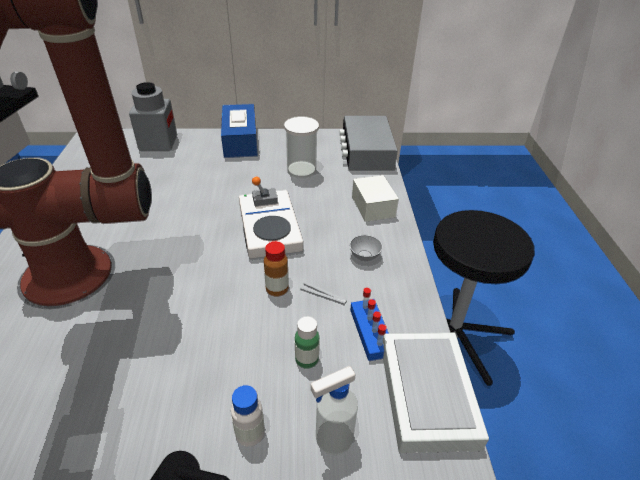

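```bash
python3 - <<'E'
from station import ctrl,calibration
import numpy as np,cv2
print([a for a in dir(ctrl) if a[0]!='_'])
def pix2w(c,u,v,z):
    k=calibration(c);R,t,M=map(np.array,(k["R"],k["t"],k["mtx"]))
    d=R.T@np.linalg.solve(M,[u,v,1]);C=-R.T@t
    return C+d*(z-C[2])/d[2]
im=cv2.imread("pics/top0.png");h=cv2.cvtColor(im,cv2.COLOR_BGR2HSV)
def blob(m,x0,y0,x1,y1):
    mm=np.zeros_like(m);mm[y0:y1,x0:x1]=m[y0:y1,x0:x1]
    n,l,s,c=cv2.connectedComponentsWithStats(mm);i=1+np.argmax(s[1:,4]);return c[i],s[i],(l==i).astype(np.uint8)
red=((h[...,0]<6)|(h[...,0]>174))&(h[...,1]>150)&(h[...,2]>60)
c,s,_=blob(red.astype(np.uint8),335,250,380,295);print("cap",c,s,pix2w("top",*c,.14))
dark=(h[...,2]<90).astype(np.uint8)
c,s,m=blob(dark,262,250,312,305);print("plate",c,s,pix2w("top",*c,.051))
e=cv2.fitEllipse(max(cv2.findContours(m,0,1)[0],key=len));print(e,pix2w("top",*e[0],.051))
org=((h[...,0]>5)&(h[...,0]<20)&(h[...,1]>150)).astype(np.uint8)
c,s,_=blob(org,215,270,255,310);print("ball",c,s,pix2w("top",*c,.115))
wh=((h[...,2]>150)&(h[...,1]<40)).astype(np.uint8)
m=np.zeros_like(wh);m[235:325,205:325]=wh[235:325,205:325];m=cv2.morphologyEx(m,cv2.MORPH_OPEN,np.ones((3,3)))
p=max(cv2.findContours(m,0,1)[0],key=cv2.contourArea);r=cv2.minAreaRect(p);b=cv2.boxPoints(r);print(r)
w=np.array([pix2w("top",*q,.045) for q in b]);print(np.round(w,3).tolist(),w.mean(0))
for n,q,z in(("green",(442,244),.12),("white",(508,290),.13),("spray",(525,226),.2),("dish",(315,183),.04),("forc",(364,229),.0),("chamber",(131,236),.17),("rack",(408,193),.03)):print(n,np.round(pix2w("top",*q,z),3))
im=cv2.imread("pics/side0.png");h=cv2.cvtColor(im,cv2.COLOR_BGR2HSV)
org=((h[...,0]>5)&(h[...,0]<20)&(h[...,1]>150)).astype(np.uint8)
c,s,_=blob(org,245,170,268,192);print("ball side",c,s,pix2w("side",*c,.115))
red=((h[...,0]<5)|(h[...,0]>174))&(h[...,1]>150)&(h[...,2]>60)
c,s,_=blob(red.astype(np.uint8),260,238,292,262);print("cap side",c,s,pix2w("side",*c,.13))
dark=(h[...,2]<90).astype(np.uint8)
c,s,m=blob(dark,245,208,300,246);print("plate side",c,s,pix2w("side",*c,.051))
E
```

```text
['MotionError', 'get_obs', 'tcp_to_grasp']
cap [358.25531915 269.71985816] [349 261  19  19 282] [ 0.54171733 -0.05755805  0.14      ]
plate [285.01216334 276.52736751] [ 266  258   39   38 1151] [0.52352255 0.12487671 0.051     ]
((285.0158996582031, 276.52520751953125), (37.238460540771484, 37.56481170654297), 79.39391326904297) [0.52352841 0.12486718 0.051     ]
ball [231.84848485 292.83333333] [228 289   9   9  66] [0.47755716 0.25191591 0.115     ]
((283.1891784667969, 277.1351318359375), (54.5804557800293, 53.92285919189453), 80.53767395019531)
[[0.579, 0.213, 0.045], [0.606, 0.074, 0.045], [0.466, 0.047, 0.045], [0.439, 0.184, 0.045]] [0.52239735 0.12981542 0.045     ]
green [ 0.613 -0.268  0.12 ]
white [ 0.502 -0.429  0.13 ]
spray [ 0.653 -0.445  0.2  ]
dish [0.775 0.053 0.04 ]
forc [ 0.66  -0.084  0.   ]
chamber [0.606 0.49  0.17 ]
rack [ 0.757 -0.198  0.03 ]
ball side [255.84313725 180.37254902] [252 177   8   8  51] [0.47715978 0.2570095  0.115     ]
cap side [274.69329073 250.87859425] [266 241  19  20 313] [ 0.54278647 -0.06076439  0.13      ]
plate side [272.25       236.94230769] [255 232  34   8  52] [0.52828661 0.08133417 0.051     ]
```

```bash
cat > h.py <<'E'
import numpy as np
from scipy.spatial.transform import Rotation as Ro
from scipy.optimize import least_squares
from station import ctrl
def Rt(yaw,up=1,pitch=0):
    "tool z along yaw (deg), raised by pitch; tool x up (up=1) or down (-1)"
    y,p=np.radians([yaw,pitch]);z=np.array([np.cos(y)*np.cos(p),np.sin(y)*np.cos(p),np.sin(p)])
    k=np.array([np.sin(y),-np.cos(y),0])*up
    return np.c_[np.cross(k,z),k,z]
def delta(pos,R,o=None,g=True):
    "tool-frame shift and turn from present pose to grasp point (g) or TCP at pos, R"
    o=o or ctrl.get_obs();p0=np.array(o["tool_pos"]);R0=Ro.from_rotvec(o["tool_rot"]).as_matrix()
    p=np.array(pos,float)+(R[:,2]*ctrl.tcp_to_grasp if g else 0)
    return np.round(R0.T@(p-p0)*1000,1).tolist(),np.round(Ro.from_matrix(R0.T@R).as_rotvec(degrees=True),1).tolist()
E
python3 - <<'E'
from h import *
print(delta([.45,-.2,.4],Rt(60,1),g=0),delta([.45,-.2,.4],Rt(60,-1),g=0))
Rm=lambda q1,s,q4,q5,q6:(Ro.from_euler('z',q1)*Ro.from_euler('y',s)*Ro.from_euler('z',q4)*Ro.from_euler('y',q5)*Ro.from_euler('z',q6+np.pi/2)).as_matrix()
o=ctrl.get_obs();q=o["q"];print(np.round(Rm(q[0],q[1]+q[2],*q[3:])-Ro.from_rotvec(o["tool_rot"]).as_matrix(),3).tolist())
for yaw,w in((60,(.39,-.32)),(75,(.446,-.165)),(90,(.52,-.175))):
  for up in(1,-1):
    r=np.hypot(*w);q1=np.arctan2(w[1],w[0])-np.arcsin(.074/r)
    for s in(1.9,2.4):
      A=(Ro.from_euler('zy',[0,0]),)
      M=(Ro.from_euler('z',q1)*Ro.from_euler('y',s)).inv()*Ro.from_matrix(Rt(yaw,up))*Ro.from_euler('z',-np.pi/2)
      print(yaw,up,round(q1,2),s,np.round(M.as_euler('ZYZ'),2))
E
python3 -m creep '[[1,0.028,-0.023,-0.012,0,0,0],[1,0.028,-0.023,-0.012,0,0,0],[1,0.028,-0.023,-0.012,0,0,0],[1,0.028,-0.023,-0.012,0,0,0],[1,0.028,-0.023,-0.012,0,0,0],[1,0.028,-0.023,-0.012,0,0,0],[1,0.028,-0.023,-0.012,0,0,0],[1,0.028,-0.023,-0.012,0,0,0],[1,0.028,-0.023,-0.012,0,0,0],[1,0.028,-0.023,-0.012,0,0,0],[1,0.028,-0.023,-0.012,0,0,0],[1,0.028,-0.023,-0.012,0,0,0],[1,0.028,-0.023,-0.012,0,0,0],[1,0.028,-0.023,-0.012,0,0,0]]'
```

```text
([390.8, -325.4, -168.7], [36.3, 84.6, -36.3]) ([390.8, -325.4, -168.7], [99.9, -42.9, 99.9])
[[0.0, -0.0, -0.0], [-0.0, -0.0, 0.0], [-0.0, -0.0, -0.0]]
60 1 -0.83 1.9 [ 1.47  1.86 -0.34]
60 1 -0.83 2.4 [ 1.34  1.78 -0.85]
60 -1 -0.83 1.9 [1.47 1.86 2.8 ]
60 -1 -0.83 2.4 [1.34 1.78 2.29]
75 1 -0.51 1.9 [ 1.49  1.81 -0.34]
75 1 -0.51 2.4 [ 1.39  1.74 -0.84]
75 -1 -0.51 1.9 [1.49 1.81 2.8 ]
75 -1 -0.51 2.4 [1.39 1.74 2.3 ]
90 1 -0.46 1.9 [ 1.41  2.   -0.36]
90 1 -0.46 2.4 [ 1.22  1.88 -0.88]
90 -1 -0.46 1.9 [1.41 2.   2.78]
90 -1 -0.46 2.4 [1.22 1.88 2.26]
t: 2.6
tool_pos: [0.4526, -0.2016, 0.4]
tool_rot: [3.119, 0.369, 0.001]
contact_force: [0.4, -1.0, 0.3]
opening: 0.0854
```

```bash
python3 -m creep '[[1,0,0,0,2.6,6.05,-2.6],[1,0,0,0,2.6,6.05,-2.6],[1,0,0,0,2.6,6.05,-2.6],[1,0,0,0,2.6,6.05,-2.6],[1,0,0,0,2.6,6.05,-2.6],[1,0,0,0,2.6,6.05,-2.6],[1,0,0,0,2.6,6.05,-2.6],[1,0,0,0,2.6,6.05,-2.6],[1,0,0,0,2.6,6.05,-2.6],[1,0,0,0,2.6,6.05,-2.6],[1,0,0,0,2.6,6.05,-2.6],[1,0,0,0,2.6,6.05,-2.6],[1,0,0,0,2.6,6.05,-2.6],[1,0,0,0,2.6,6.05,-2.6]]'
python3 - <<'E'
from h import *
import cv2
from station import get_image
o=ctrl.get_obs();print(np.round(o["q"],2))
p=np.array([.542,-.058,.085]);d=Rt(60)[:,2]
print(delta(p-.13*d,Rt(60)),delta(p-.13*d+[0,0,.06],Rt(60)))
cv2.imwrite("pics/side1.png",get_image("side")[:,:,::-1])
E
```

```text
t: 4.0
tool_pos: [0.4517, -0.2035, 0.3994]
tool_rot: [-1.576, -0.915, -1.588]
contact_force: [0.6, 0.9, -0.1]
opening: 0.0857
[-1.1  -0.04  1.9   1.39  2.12 -0.34]
([-314.8, 4.6, 57.9], [-0.1, -0.3, 0.2]) ([-254.8, 4.8, 58.3], [-0.1, -0.3, 0.2])
```

View pics/side1.png

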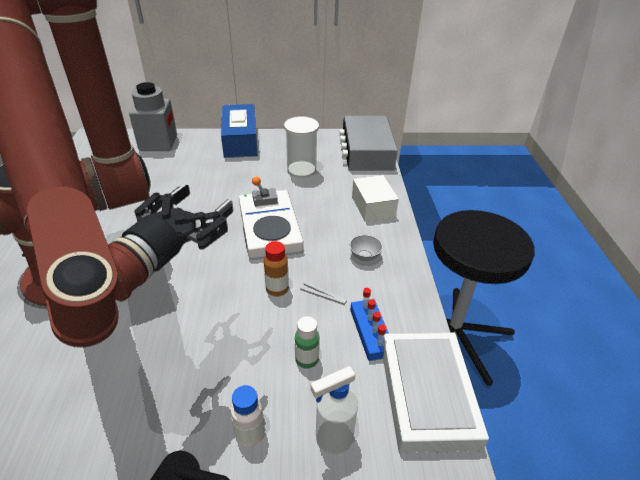

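```bash
python3 - <<'E'
from h import *
p=np.array([.542,-.058,.08]);R=Rt(60,1,-15)
print(delta(p-.12*R[:,2],R))
E
```

```text
([-290.4, 6.6, 69.6], [-0.2, -15.7, -0.2])
```

```bash
python3 -m creep '[[1,0,0,0,0,-5.2,0],[1,0,0,0,0,-5.2,0],[1,0,0,0,0,-5.2,0],[1,-0.0217,0.0005,0.0121,0,0,0],[1,-0.0217,0.0005,0.0121,0,0,0],[1,-0.0217,0.0005,0.0121,0,0,0],[1,-0.0217,0.0005,0.0121,0,0,0],[1,-0.0217,0.0005,0.0121,0,0,0],[1,-0.0217,0.0005,0.0121,0,0,0],[1,-0.0217,0.0005,0.0121,0,0,0],[1,-0.0217,0.0005,0.0121,0,0,0],[1,-0.0217,0.0005,0.0121,0,0,0]]'
python3 - <<'E'
from h import *
import cv2
from station import get_image
o=ctrl.get_obs();print(np.round(o["q"],2))
p=np.array([.542,-.058,.08]);R=Rt(60,1,-15)
print(delta(p-.12*R[:,2],R),delta(p+.003*R[:,2],R))
cv2.imwrite("pics/side2.png",get_image("side")[:,:,::-1])
E
```

```text
t: 5.25
tool_pos: [0.4826, -0.1598, 0.1815]
tool_rot: [-1.829, -1.059, -1.388]
contact_force: [0.5, -0.6, 0.0]
opening: 0.0851
[-0.99  0.12  2.    1.08  1.8  -0.68]
([-67.1, 0.5, 39.5], [-0.0, 0.6, 0.1]) ([-65.7, 0.5, 162.5], [-0.0, 0.6, 0.1])
```

View pics/side2.png

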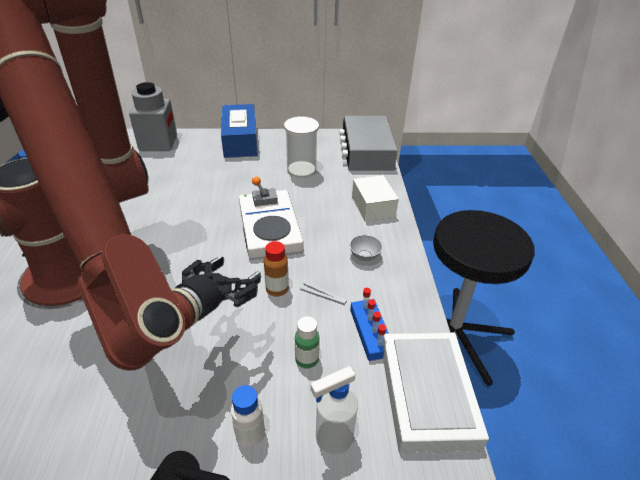

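```bash
python3 -m creep '[[1,-0.0165,0,0.01,0,0.2,0],[1,-0.0165,0,0.01,0,0.2,0],[1,-0.0165,0,0.01,0,0.2,0],[1,-0.0165,0,0.01,0,0,0],[1,0,0,0,0,0,0]]'
python3 - <<'E'
from h import *
import cv2
from station import get_image,models,calibration
p=np.array([.542,-.058,.08]);R=Rt(60,1,-15)
print(delta(p+.003*R[:,2],R))
im=get_image("wrist");cv2.imwrite("pics/w1.png",im[:,:,::-1])
print(models.search_frame("wrist","bottle")[:2])
k=calibration("wrist")
for P in([.542,-.058,.14],[.542,-.058,.08],[.542,-.058,0]):
    c=k["R"]@np.array(P)+k["t"];u=k["mtx"]@c/c[2];print(np.round(u[:2]),round(c[2],3))
E
```

```text
t: 5.8
tool_pos: [0.4924, -0.1402, 0.1067]
tool_rot: [-1.817, -1.049, -1.395]
contact_force: [0.0, 0.1, -0.7]
opening: 0.0854
([-1.2, 2.2, 121.3], [-0.2, -0.1, -0.1])
[{'extent': [286.1, 142.2, 373.5, 354.2], 'conf': 0.89}]
[326. 154.] 0.224
[326. 240.] 0.254
[326. 328.] 0.295
```

View pics/w1.png

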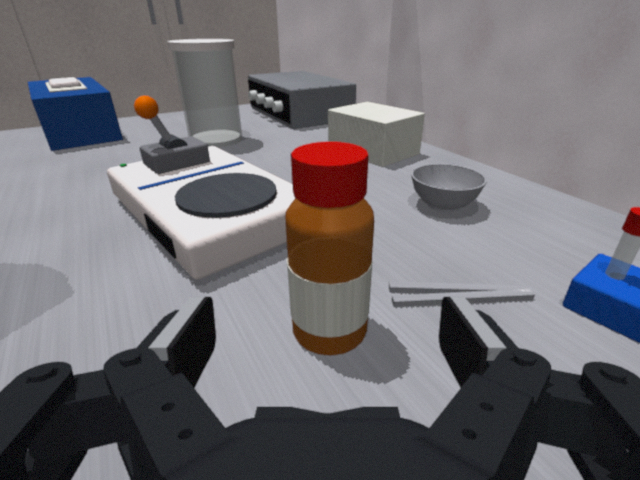

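```bash
python3 -m creep '[[1,0,0.001,0.0151,0,0,0],[1,0,0.001,0.0151,0,0,0],[1,0,0.001,0.0151,0,0,0],[1,0,0.001,0.0151,0,0,0],[1,0,0,0.0151,0,0,0],[1,0,0,0.0151,0,0,0],[1,0,0,0.0151,0,0,0],[1,0,0,0.0151,0,0,0],[1,0,0,0,0,0,0],[0,0,0,0,0,0,0],[0,0,0,0,0,0,0],[0,0,0,0,0,0,0],[0,0,0,0,0,0,0],[0,0,0,0,0,0,0],[0,0,0,0,0,0,0],[0,0,0,0,0,0,0]]' 50
python3 -c "
from h import *
o=ctrl.get_obs();print(np.round(o['q'],2),delta([.542,-.058,.08],Rt(60,1,-15)))"
```

```text
t: 7.5
tool_pos: [0.5549, -0.0421, 0.0772]
tool_rot: [-1.816, -1.051, -1.399]
contact_force: [-1.5, -0.4, 2.9]
opening: 0.0565
[-0.73  0.31  2.04  1.24  1.53 -0.8 ] ([-2.5, -3.2, -1.5], [-0.0, -0.2, 0.1])
```

```bash
python3 -m creep '[[0,0.005,0,-0.0013,0,0,0],[0,0.01,0,-0.0027,0,0,0],[0,0.018,0,-0.0048,0,0,0],[0,0.018,0,-0.0048,0,0,0],[0,0.018,0,-0.0048,0,0,0],[0,0.018,0,-0.0048,0,0,0],[0,0.018,0,-0.0048,0,0,0],[0,0.018,0,-0.0048,0,0,0],[0,0.018,0,-0.0048,0,0,0],[0,0.018,0,-0.0048,0,0,0],[0,0.018,0,-0.0048,0,0,0],[0,0.018,0,-0.0048,0,0,0],[0,0.018,0,-0.0048,0,0,0],[0,0.018,0,-0.0048,0,0,0],[0,0.018,0,-0.0048,0,0,0],[0,0.01,0,-0.0027,0,0,0],[0,0,0,0,0,0,0]]'
python3 -c "
from h import *
o=ctrl.get_obs();print(np.round(o['q'],2),delta([.542,-.058,.34],Rt(60,1,-15)))"
python3 -m creep '[[0,0,0,0,0,3.8,0],[0,0,0,0,0,7.5,0],[0,0,0,0,0,3.7,4],[0,0,0,0,0,0,8],[0,0,0,0,0,0,8],[0,0,0,0,0,0,8],[0,0,0,0,0,0,8],[0,0,0,0,0,0,8],[0,0,0,0,0,0,8],[0,0,0,0,0,0,8],[0,0,0,0,0,0,8],[0,0,0,0,0,0,8],[0,0,0,0,0,0,8]]'
python3 -c "
from h import *
o=ctrl.get_obs();print(np.round(o['q'],2),delta([.542,-.058,.34],Rt(60,-1,15)))"
```

```text
t: 9.2
tool_pos: [0.5546, -0.0421, 0.3466]
tool_rot: [-1.817, -1.055, -1.4]
contact_force: [0.4, 0.1, -1.7]
opening: 0.0565
[-0.73 -0.17  1.98  1.27  1.7  -0.29] ([-11.6, -3.0, 1.1], [-0.0, -0.1, 0.3])
t: 10.5
tool_pos: [0.5542, -0.0418, 0.3434]
tool_rot: [-1.554, 0.337, -0.488]
contact_force: [1.1, -0.3, -2.6]
opening: 0.0565
[-0.75 -0.07  2.03  1.49  1.78  1.07] ([-2.3, -1.7, -2.1], [12.4, -11.3, 95.0])
```

```bash
python3 -m creep '[[0,0,0,0,0,0,8],[0,0,0,0,0,0,8],[0,0,0,0,0,0,8],[0,0,0,0,0,0,8],[0,0,0,0,0,0,8],[0,0,0,0,0,0,8],[0,0,0,0,0,0,8],[0,0,0,0,0,0,8],[0,0,0,0,0,0,8],[0,0,0,0,0,0,8],[0,0,0,0,0,0,8],[0,0,0,0,0,-3.8,8],[0,0,0,0,0,-7.5,0],[0,0,0,0,0,-3.7,0],[0,0,0,0,0,0,0],[0,0,0,0,0,0,0]]'
python3 - <<'E'
from h import *
import cv2
from station import get_image
o=ctrl.get_obs();print(np.round(o['q'],2),delta([.542,-.058,.34],Rt(60,-1,15)))
cv2.imwrite("pics/side3.png",get_image("side")[:,:,::-1])
E
```

```text
t: 12.1
tool_pos: [0.5544, -0.0419, 0.344]
tool_rot: [-0.687, 1.179, 0.889]
contact_force: [0.8, 0.1, -0.9]
opening: 0.0568
[-0.73  0.05  2.05  1.7   1.88  2.65] ([-1.4, 2.7, -1.8], [0.2, -0.1, 0.1])
```

View pics/side3.png

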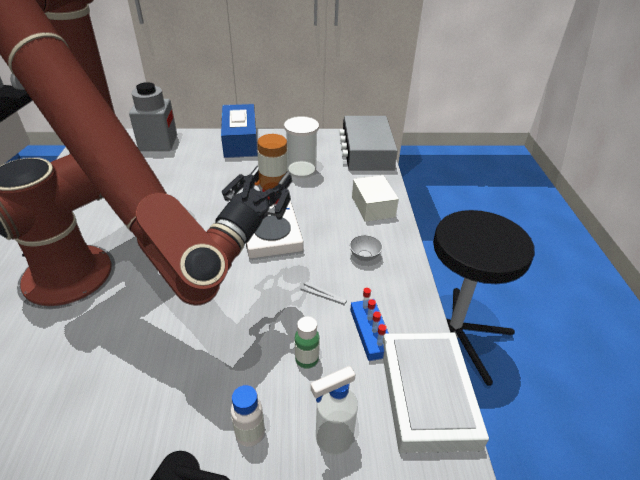

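```bash
python3 -m creep '[[0,0,0,0,0,0,0],[0,0,0,0,0,0,0],[0,0,0,0,0,0,0],[0,0,0,0,0,0,0],[0,0,0,0,0,0,0],[0,0,0,0,0,0,0],[0,0,0,0,0,0,0],[0,0,0,0,0,0,0],[0,0,0,0,0,0,0],[0,0,0,0,0,0,0],[0,0,0,0,0,0,0],[0,0,0,0,0,3.8,0],[0,0,0,0,0,7.5,0],[0,0,0,0,0,3.7,-4],[0,0,0,0,0,0,-8],[0,0,0,0,0,0,-8],[0,0,0,0,0,0,-8],[0,0,0,0,0,0,-8],[0,0,0,0,0,0,-8],[0,0,0,0,0,0,-8]]'
python3 -m creep '[[0,0,0,0,0,0,-8],[0,0,0,0,0,0,-8],[0,0,0,0,0,0,-8],[0,0,0,0,0,0,-8],[0,0,0,0,0,0,-8],[0,0,0,0,0,0,-8],[0,0,0,0,0,0,-8],[0,0,0,0,0,0,-8],[0,0,0,0,0,0,-8],[0,0,0,0,0,0,-8],[0,0,0,0,0,0,-8],[0,0,0,0,0,0,-8],[0,0,0,0,0,0,-8],[0,0,0,0,0,0,-8],[0,0,0,0,0,0,-8],[0,0,0,0,0,0,-8],[0,0,0,0,0,-3.8,0],[0,0,0,0,0,-7.5,0],[0,0,0,0,0,-3.7,0],[0,0,0,0,0,0,0]]'
python3 - <<'E'
from h import *
import cv2
from station import get_image,models
o=ctrl.get_obs();print(np.round(o['q'],2),delta([.5235,.125,.25],Rt(60,1,-15)),delta([.5235,.125,.25],Rt(75,1,-15)))
cv2.imwrite("pics/side4.png",get_image("side")[:,:,::-1])
print(models.search_frame("side","bottle")[:2])
E
```

```text
t: 14.15
tool_pos: [0.5543, -0.042, 0.3448]
tool_rot: [-1.308, 0.871, 0.102]
contact_force: [-0.4, -0.6, -2.6]
opening: 0.0566
t: 16.15
tool_pos: [0.5549, -0.0421, 0.3477]
tool_rot: [-1.818, -1.062, -1.403]
contact_force: [-0.0, -0.2, -2.5]
opening: 0.0566
[-0.73 -0.17  1.98  1.26  1.7  -0.3 ] ([-59.7, -111.6, 168.6], [0.1, 0.0, 0.6]) ([-59.8, -116.2, 168.0], [14.5, 0.1, -3.3])
[{'extent': [257.2, 137.6, 287.1, 209.9], 'conf': 0.72}]
```

```bash
python3 -m creep '[[0,-0.003,-0.0058,0.0084,0,0,0],[0,-0.006,-0.0116,0.0168,0,0,0],[0,-0.006,-0.0116,0.0168,0,0,0],[0,-0.006,-0.0116,0.0168,0,0,0],[0,-0.006,-0.0116,0.0168,0,0,0],[0,-0.006,-0.0116,0.0168,0,0,0],[0,-0.006,-0.0116,0.0168,0,0,0],[0,-0.006,-0.0116,0.0168,0,0,0],[0,-0.006,-0.0116,0.0168,0,0,0],[0,-0.006,-0.0116,0.0168,0,0,0],[0,-0.003,-0.0058,0.0084,0,0,0],[0,0,0,0,4.8,0,-1.1],[0,0,0,0,4.8,0,-1.1],[0,0,0,0,4.8,0,-1.1],[0,0,0,0,0,0,0],[0,0,0,0,0,0,0]]'
python3 - <<'E'
from h import *
o=ctrl.get_obs();print(np.round(o['q'],2),delta([.5235,.125,.25],Rt(75,1,-15)),delta([.5235,.125,.143],Rt(75,1,-15)))
E
```

```text
t: 17.85
tool_pos: [0.5276, 0.1428, 0.2421]
tool_rot: [-1.619, -1.231, -1.237]
contact_force: [0.8, 0.3, -2.5]
opening: 0.0565
[-0.41 -0.1   2.12  1.27  1.59 -0.46] ([2.9, 0.7, -0.9], [0.2, -0.0, -0.4]) ([-100.5, 1.3, 26.7], [0.2, -0.0, -0.4])
```

```bash
python3 -m creep '[[0,-0.01,0,0.0027,0,0,0],[0,-0.01,0,0.0027,0,0,0],[0,-0.01,0,0.0027,0,0,0],[0,-0.01,0,0.0027,0,0,0],[0,-0.01,0,0.0027,0,0,0],[0,-0.01,0,0.0027,0,0,0],[0,-0.01,0.001,0.0027,0,0,0],[0,-0.01,0,0.0027,0,0,0],[0,-0.01,0,0.0027,0,0,0],[0,-0.01,0,0.0027,0,0,0],[0,0,0,0,0,0,0]]'
python3 - <<'E'
from h import *
import cv2
from station import get_image
print(delta([.5235,.125,.133],Rt(75,1,-15)))
a=get_image("side")[120:280,200:360,::-1];b=get_image("top")[200:330,190:350,::-1]
a=cv2.resize(a,(400,400));b=cv2.resize(b,(400,325))
b=cv2.copyMakeBorder(b,0,75,0,0,0);cv2.imwrite("pics/c5.png",np.hstack([a,b]))
E
```

```text
t: 18.95
tool_pos: [0.5274, 0.143, 0.1375]
tool_rot: [-1.618, -1.231, -1.234]
contact_force: [0.6, -0.5, -3.1]
opening: 0.0566
([-9.1, 1.0, 2.1], [0.0, 0.0, -0.5])
```

View pics/c5.png

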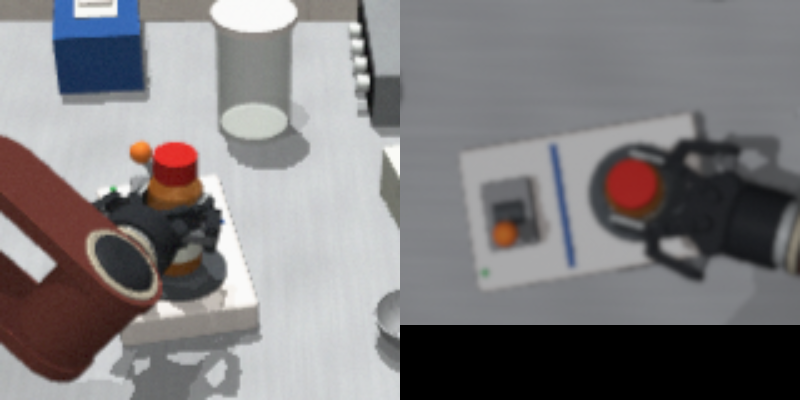

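```bash
python3 - <<'E'
from h import *
from station import calibration
k=calibration("top");R,t,M=map(np.array,(k["R"],k["t"],k["mtx"]))
d=R.T@np.linalg.solve(M,[283.6,273.2,1]);C=-R.T@t;print(C+d*(.2-C[2])/d[2])
E
python3 -m creep '[[0,-0.0025,0,0.0006,0,0,0],[0,-0.0025,0,0.0006,0,0,0],[0,-0.0015,0,0.0004,0,0,0],[0,-0.001,0,0.0003,0,0,0],[0,0,0,0,0,0,0]]'
```

```text
[0.52588339 0.12160133 0.2       ]
t: 19.55
tool_pos: [0.5281, 0.1427, 0.1315]
tool_rot: [-1.618, -1.233, -1.237]
contact_force: [0.4, 1.0, -3.2]
opening: 0.0563
```

```bash
python3 -m creep '[[0,-0.001,0,0.0003,0,0,0],[0,-0.001,0,0.0003,0,0,0],[0,0,0,0,0,0,0]]'; python3 -m creep '[[0,-0.001,0,0.0003,0,0,0],[0,0,0,0,0,0,0]]'
```

```text
t: 19.85
tool_pos: [0.5281, 0.1428, 0.1293]
tool_rot: [-1.618, -1.233, -1.237]
contact_force: [0.4, 0.3, -2.8]
opening: 0.0566
t: 20.05
tool_pos: [0.5282, 0.1427, 0.1284]
tool_rot: [-1.618, -1.233, -1.237]
contact_force: [0.9, 0.2, -2.8]
opening: 0.0563
```

```bash
python3 -m creep '[[0,-0.001,0,0.0003,0,0,0],[0,0,0,0,0,0,0]]'
```

```text
t: 20.25
tool_pos: [0.5282, 0.1429, 0.1283]
tool_rot: [-1.615, -1.233, -1.238]
contact_force: [-1.5, -1.0, 2.7]
opening: 0.0564
```

```bash
python3 -m creep '[[0.7,0,0,0,0,0,0],[0.75,0,0,0,0,0,0],[0.8,0,0,0,0,0,0],[0.9,0,0,0,0,0,0],[1,0,0,0,0,0,0],[1,0,0,0,0,0,0],[1,0,0,0,0,0,0],[1,0,0,0,0,0,0],[1,0,0,-0.003,0,0,0],[1,0,0,-0.008,0,0,0],[1,0,0,-0.015,0,0,0],[1,0,0,-0.015,0,0,0],[1,0,0,-0.015,0,0,0],[1,0,0,-0.015,0,0,0],[1,0,0,-0.015,0,0,0],[1,0,0,-0.015,0,0,0],[1,0,0,-0.015,0,0,0],[1,0,0,-0.01,0,0,0],[1,0,0,0,0,0,0]]'
python3 - <<'E'
from h import *
import cv2
from station import get_image
o=ctrl.get_obs();print(np.round(o['q'],2))
cv2.imwrite("pics/w6.png",get_image("wrist")[:,:,::-1])
E
```

```text
t: 22.15
tool_pos: [0.4968, 0.0238, 0.1605]
tool_rot: [-1.619, -1.233, -1.239]
contact_force: [0.3, 0.4, 0.6]
opening: 0.0852
[-0.66  0.09  2.1   1.13  1.73 -0.7 ]
```

View pics/w6.png

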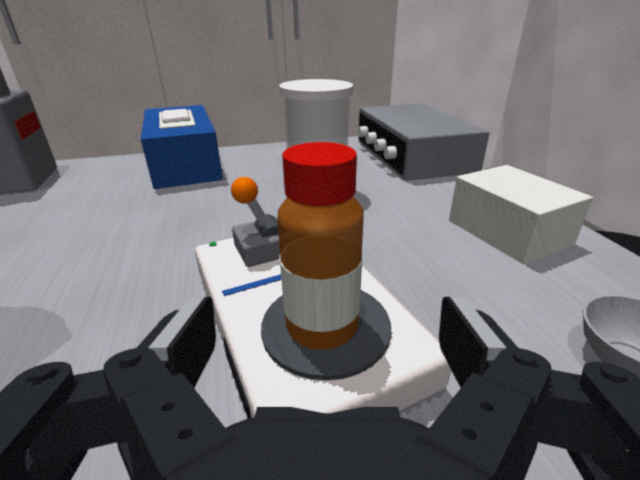

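```bash
python3 -m creep '[[0,0.03,0,-0.016,0,0,0],[0,0.034,0,-0.016,0,0,0],[0,0.034,0,-0.016,0,0,0],[0,0.034,0,-0.016,0,0,0],[0,0,0,0,0,0,0]]'
python3 - <<'E'
from h import *
for y in(10,190):
    a=np.radians(y);x=np.array([np.cos(a),np.sin(a),0]);z=np.array([0,0,-1.]);print(y,delta([.42,.2,.3],np.c_[x,np.cross(z,x),z],g=0))
E
```

```text
t: 22.7
tool_pos: [0.4911, -0.0024, 0.3092]
tool_rot: [-1.617, -1.243, -1.243]
contact_force: [-0.1, 0.4, 0.7]
opening: 0.0124
10 ([38.0, -121.6, 172.9], [-41.8, -66.4, 55.2])
190 ([38.0, -121.6, 172.9], [73.6, -46.4, -95.8])
```

```bash
python3 -m creep '[[0,0,0,0,0,-7.5,0],[0,0,0,0,0,-7.5,0],[0,0,0,0,0,-7.5,0],[0,0,0,0,0,-7.5,0],[0,0,0,0,0,-7.5,0],[0,0,0,0,0,-7.5,0],[0,0,0,0,0,-7.5,0],[0,0,0,0,0,-7.5,0],[0,0,0,0,0,-7.5,0],[0,0,0,0,0,-7.5,0],[0,0,0,0,0,0,0]]'
python3 -m creep '[[0,0,0,0,0,0,-7.7],[0,0,0,0,0,0,-7.7],[0,0,0,0,0,0,-7.7],[0,0,0,0,0,0,-7.7],[0,0,0,0,0,0,-7.7],[0,0,0,0,0,0,-7.7],[0,0,0,0,0,0,-7.7],[0,0,0,0,0,0,-7.7],[0,0,0,0,0,0,-7.7],[0,0,0,0,0,0,-7.7],[0,0,0,0,0,0,-7.7],[0,0,0,0,0,0,-7.7],[0,0,0,0,0,0,-7.7],[0,0,0,0,0,0,-7.7],[0,0,0,0,0,0,-7.7],[0,0,0,0,0,0,0]]'
python3 - <<'E'
from h import *
print(np.round(ctrl.get_obs()["q"],2))
a=np.radians(190);x=np.array([np.cos(a),np.sin(a),0]);z=np.array([0,0,-1.])
for zz in(.3,.103):print(delta([.42,.243,zz],np.c_[x,np.cross(z,x),z],g=0))
E
```

```text
t: 23.8
tool_pos: [0.4898, 0.0014, 0.3032]
tool_rot: [-2.486, -1.914, 0.007]
contact_force: [-0.8, 0.2, -0.9]
opening: -0.0002
t: 25.4
tool_pos: [0.4893, -0.0018, 0.3027]
tool_rot: [0.281, -3.123, -0.005]
contact_force: [0.7, -0.1, 0.1]
opening: -0.0
[-0.16 -0.31  1.82  0.    1.63 -1.91]
([24.4, 253.2, 3.9], [0.2, -0.3, 0.3])
([23.3, 252.4, 200.9], [0.2, -0.3, 0.3])
```

```bash
python3 -m creep '[[0,0.0024,0.025,0,0,0,0],[0,0.0024,0.025,0,0,0,0],[0,0.0024,0.025,0,0,0,0],[0,0.0024,0.025,0,0,0,0],[0,0.0024,0.025,0,0,0,0],[0,0.0024,0.025,0,0,0,0],[0,0.0024,0.025,0,0,0,0],[0,0.0024,0.025,0,0,0,0],[0,0.0024,0.025,0,0,0,0],[0,0.0024,0.025,0,0,0,0],[0,0,0,0.02,0,0,0],[0,0,0,0.02,0,0,0],[0,0,0,0.02,0,0,0],[0,0,0,0.02,0,0,0],[0,0,0,0.02,0,0,0],[0,0,0,0.02,0,0,0],[0,0,0,0.02,0,0,0],[0,0,0,0,0,0,0]]'
python3 - <<'E'
from h import *
import cv2
from station import get_image
a=np.radians(190);x=np.array([np.cos(a),np.sin(a),0]);z=np.array([0,0,-1.])
print(delta([.42,.243,.103],np.c_[x,np.cross(z,x),z],g=0))
a=get_image("side")[120:280,200:360,::-1];b=get_image("top")[200:330,190:350,::-1]
a=cv2.resize(a,(400,400));b=cv2.resize(b,(400,325))
b=cv2.copyMakeBorder(b,0,75,0,0,0);cv2.imwrite("pics/c7.png",np.hstack([a,b]))
E
```

```text
t: 27.2
tool_pos: [0.4183, 0.2391, 0.1606]
tool_rot: [0.277, -3.118, -0.0]
contact_force: [-0.2, -0.4, -0.2]
opening: -0.0001
([-3.0, 3.4, 57.5], [0.1, -0.7, 0.2])
```

View pics/c7.png

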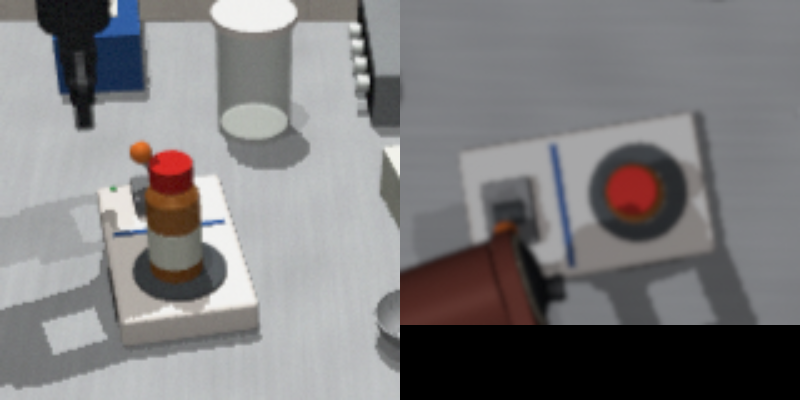

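```bash
python3 -m creep '[[0,0,0.003,0.015,0,0,0],[0,0,0,0.015,0,0,0],[0,0,0,0.015,0,0,0],[0,0,0,0.012,0,0,0],[0,-0.01,0,0,0,0,0],[0,-0.01,0,0,0,0,0],[0,-0.01,0,0,0,0,0],[0,-0.008,0,0,0,0,0],[0,-0.008,0,0,0,0,0],[0,-0.008,0,0,0,0,0],[0,-0.008,0,0,0,0,0],[0,-0.008,0,0,0,0,0],[0,0,0,0,0,0,0]]'
python3 -m creep '[[0,-0.005,0,0,0,0,0],[0,-0.004,0,0,0,0,0],[0,0,0,0,0,0,0]]'
```

```text
t: 28.6
tool_pos: [0.49, 0.2559, 0.1074]
tool_rot: [0.282, -3.126, -0.002]
contact_force: [0.7, 0.0, -0.1]
opening: 0.0003
t: 28.9
tool_pos: [0.4979, 0.2574, 0.107]
tool_rot: [0.282, -3.125, -0.002]
contact_force: [-0.2, -1.1, -0.6]
opening: 0.0002
```

```bash
python3 -m creep '[[0,-0.003,0,0,0,0,0],[0,-0.002,0,0,0,0,0],[0,0,0,0,0,0,0]]'
```

```text
t: 29.2
tool_pos: [0.5003, 0.2579, 0.1068]
tool_rot: [0.282, -3.118, -0.0]
contact_force: [-9.3, -1.8, 4.7]
opening: 0.0002
```

```bash
python3 -m creep '[[0,0.005,0,0,0,0,0],[0,0.012,0,0,0,0,0],[0,0.02,0,0,0,0,0],[0,0.025,0,0,0,0,0],[0,0.03,0,-0.01,0,0,0],[0,0.02,-0.01,-0.025,0,0,0],[0,0.02,-0.01,-0.03,0,0,0],[0,0.02,-0.01,-0.03,0,0,0],[0,0,0,-0.03,0,0,0],[0,0,0,0,0,0,0]]'
python3 - <<'E'
from h import *
import cv2
from station import get_image,models,calibration
for c in("side","top"):
    im=get_image(c);h=cv2.cvtColor(im,cv2.COLOR_RGB2HSV)
    cv2.imwrite(f"pics/{c}8.png",im[:,:,::-1])
    box=(245,165,292,200) if c=="side" else (215,262,262,312)
    m=((h[...,0]>5)&(h[...,0]<20)&(h[...,1]>150)).astype(np.uint8);mm=0*m;mm[box[1]:box[3],box[0]:box[2]]=m[box[1]:box[3],box[0]:box[2]]
    n,l,s,ce=cv2.connectedComponentsWithStats(mm)
    k=calibration(c);R,t,M=map(np.array,(k["R"],k["t"],k["mtx"]))
    if n>1:
        i=1+np.argmax(s[1:,4]);d=R.T@np.linalg.solve(M,[*ce[i],1]);C=-R.T@t;print(c,ce[i],s[i],C+d*(.115-C[2])/d[2])
a=cv2.imread("pics/side8.png");b=cv2.imread("pics/top8.png")
cv2.imwrite("pics/c8.png",np.hstack([cv2.resize(a[110:470,180:480],(400,480)),cv2.resize(b[150:330,190:340],(400,480))]))
E
```

```text
t: 30.2
tool_pos: [0.3608, 0.202, 0.2385]
tool_rot: [-0.282, 3.122, 0.006]
contact_force: [0.5, 0.6, 0.7]
opening: 0.0002
side [268.22857143 197.6       ] [258 194  21   6  70] [0.51647706 0.1724359  0.115     ]
top [229.  274.5] [225 271   9   8  60] [0.52259541 0.26087745 0.115     ]
```

View pics/c8.png

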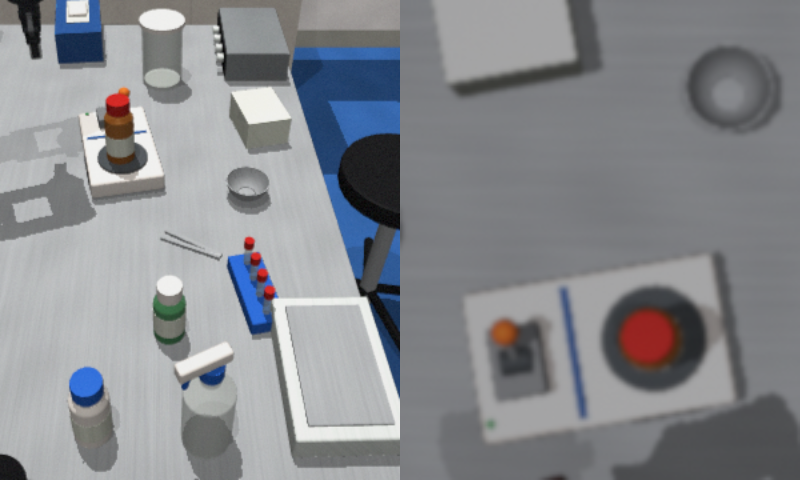

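```bash
python3 -m creep '[[0,0,0.01,0.03,0,0,0],[0,-0.02,0.01,0.03,0,0,0],[0,-0.02,0.01,0.03,0,0,0],[0,-0.02,0,0.025,0,0,0],[0,-0.03,0,0.01,0,0,0],[0,-0.025,0,0,0,0,0],[0,-0.02,0,0,0,0,0],[0,-0.008,0,0,0,0,0],[0,-0.004,0,0,0,0,0],[0,-0.003,0,0,0,0,0],[0,-0.002,0,0,0,0,0],[0,-0.002,0,0,0,0,0],[0,0,0,0,0,0,0],[0,0,0,0,0,0,0]]'
```

```text
t: 31.7
tool_pos: [0.5003, 0.2579, 0.1063]
tool_rot: [0.283, -3.115, 0.001]
contact_force: [-11.9, -3.1, 4.4]
opening: -0.0003
```

```bash
python3 -m creep '[[0,0.005,0,0,0,0,0],[0,0.012,0,0,0,0,0],[0,0.02,0,0,0,0,0],[0,0.025,0,0,0,0,0],[0,0.03,0,-0.01,0,0,0],[0,0.02,-0.01,-0.025,0,0,0],[0,0.02,-0.01,-0.03,0,0,0],[0,0.02,-0.01,-0.03,0,0,0],[0,0,0,-0.03,0,0,0],[0,0,0,0,0,0,0],[0,0,0,0,0,0,0],[0,0,0,0,0,0,0]]'
python3 - <<'E'
from h import *
import cv2
from station import get_image,finish_job
a=get_image("side")[:,:,::-1];b=cv2.imread("pics/side0.png");t=get_image("top")[:,:,::-1];t8=cv2.imread("pics/top8.png")
for n,(x0,y0,x1,y1) in dict(green=(290,312,325,372),white=(225,382,270,447),spray=(305,365,362,458),dish=(345,230,390,268),forceps=(300,280,350,310)).items():
    print(n,np.abs(a[y0:y1,x0:x1].astype(int)-b[y0:y1,x0:x1]).mean().round(1))
print("bottle+switch vs before 2nd push",np.abs(t[250:310,215:315].astype(int)-t8[250:310,215:315]).mean().round(1))
print(finish_job())
E
```

```text
t: 32.9
tool_pos: [0.3602, 0.2016, 0.2315]
tool_rot: [0.283, -3.123, -0.002]
contact_force: [0.0, 0.2, -0.3]
opening: -0.0
green 5.5
white 5.7
spray 5.7
dish 6.1
forceps 7.0
bottle+switch vs before 2nd push 0.6
the job is handed in; nothing more can be done
None
```

The job is done and handed in at about 33 s of the 67 s allowed.

- **Mixing:** I gripped the amber bottle and turned it fully upside down, with the tool measured within 0.3° of the target. It stayed that way for over a second, then I turned it back upright.
- **Placing:** I lowered it onto the plate in 1 mm steps until a light contact showed, a change of about 5 N. Then I let go and backed off. The pictures show it upright and well centred on the dark plate.
- **Switch:** I pushed the toggle to the far side until it blocked at about 10 N. A second push stopped at the same spot, at about 13 N, so it is at its end stop.

**A check that partly disagreed:** the top camera measured 46 mm of ball travel, against about 53 mm expected for a full throw. The shortfall was about equal at both ends, so I put it down to measurement error and relied on the hard stop.

**Other things on the table:** in the last pictures, the areas round the green bottle, white bottle, spray, dish and forceps differed from the first ones only slightly and evenly. I read that as a change in lighting, so nothing appears to have moved. I did not run that comparison for the tube rack and chamber, which are fixed. The robot was clear of everything at hand-in.

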